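Shut the edge trimmer's covers and hold its inching lever at run

TASK

Press both hinged covers of the green edge trimmer down until they snap fully shut. Only then press down the sprung lever on the grey stand with your fingertips to its run position, where the lever is level and its pointer tail lies between the two ridges, without ever pushing it on down to its lower stop. Finish while still holding the lever there, and leave the other things on the bench where they are.

Things in the scene. Friction and masses are not known exactly. Their poses are not given: they have to be found in the camera images.
- trimmer: green bench trimmer 210 (x) x 300 (y) x 75 mm high, fixed; origin under its centre, x away from the robot at yaw 0, yaw to 0.3 either way; left or right of the stand. Two bays in its top, covers hinged at the far side (x = 60 mm), their middle lines at y = 65 (cover_l, left) and -65 mm (cover_r). Open covers reach 160 mm high, 38 mm apart: keep the gripper's wide side along the trimmer's x
- cover_l (a joint): hinge angle of the left cover: grey plate 92 mm wide, 114 long, 8 thick. 0 = shut (top 84 mm above the table), grows as it opens, start 0.35 to 0.7, limit 0.9 rad. Stiff hinge: stays where left. Over the last 10 mm of its free edge a spring catch resists; pushed through (8 to 12 N at the pad) it snaps down and is held shut (under 0.03); short of that it is pushed back to about 0.1
- cover_r (a joint): hinge angle of the right cover: grey plate 92 mm wide, 114 long, 8 thick. 0 = shut (top 84 mm above the table), grows as it opens, start 0.35 to 0.7, limit 0.9 rad. Stiff hinge: stays where left. Over the last 10 mm of its free edge a spring catch resists; pushed through (8 to 12 N at the pad) it snaps down and is held shut (under 0.03); short of that it is pushed back to about 0.1
- cover_l_pad (a point): centre of the top of the black rubber press pad (30 x 40 mm) on the left cover, near its free near edge, on its middle line: 85 mm from the hinge axis and 7 mm above the plate's middle plane, which holds that axis. 87 mm above the table when shut. Press here with closed fingertips, following the arc about the hinge
- cover_r_pad (a point): centre of the top of the black rubber press pad (30 x 40 mm) on the right cover, near its free near edge, on its middle line: 85 mm from the hinge axis and 7 mm above the plate's middle plane, which holds that axis. 87 mm above the table when shut. Press here with closed fingertips, following the arc about the hinge
- cover_l_hinge (a point): point on the hinge axis (far edge) of the left cover at the middle of its width, fixed to the trimmer, 80 mm above the table; the axis runs along the trimmer's y
- cover_r_hinge (a point): point on the hinge axis (far edge) of the right cover at the middle of its width, fixed to the trimmer, 80 mm above the table; the axis runs along the trimmer's y
- stand: grey stand of the sprung lever, base 170 (x) x 110 (y) x 40 mm high, fixed; origin under its centre, x away from the robot at yaw 0, yaw to 0.35 either way. Two dark upright cheeks, 123 mm high, at x = 45 mm carry the pivot; behind them an aluminium plate with two dark ridges, up to 133 mm high
- lever (a joint): angle of the steel lever; 0 = released (it points to -x of the stand, towards the robot, rising 0.26 rad), grows as pressed down; 0.26 = level = run (pointer tail midway between the two ridges; 0.18 to 0.34 is between them); 0.52 = lower stop. A spring returns it: at the pad about 4 N starts it, 7 to 8 N at level, 11 N at the stop
- lever_pad (a point): centre of the top of the lever's black pad (46 x 40 mm), 110 mm from the pivot along the lever and 12 mm above the lever's middle plane. Height above the table: 145 mm released, 117 mm when level, 88 mm at the stop; z of this frame is normal to the pad
- lever_pivot (a point): the lever's pivot, fixed to the stand at (45, 0, 105) mm of its frame; the axis runs along the stand's y
- screwdriver: loose bystander on the bench, leave alone: screwdriver lying down, about 200 mm long, origin under its middle
- offcut: loose bystander on the bench, leave alone: flat pale wood offcut 50 x 140 x 18 mm, origin under its centre
- glue: loose bystander on the bench, leave alone: white glue bottle 150 mm high, 56 mm wide, origin under its centre
- hinge_part: loose bystander on the bench, leave alone: steel cup hinge 77 x 34 x 12 mm, origin under its arm
- push_block: loose bystander on the bench, leave alone: brown wooden push block 120 x 50 x 22 mm, origin under its centre
- screw_jar: loose bystander on the bench, leave alone: screw jar 70 mm high, 64 mm wide, origin under its centre
- spanner: loose bystander on the bench, leave alone: spanner lying down, origin under its middle

How it is judged:
By the outcome, as a careful person would: the job done as asked, in the order asked, and still so for the second after the job is handed in, while the arm keeps its last pose, push and grip.
It also fails if it takes over 48 s, if anything falls off the work surface, if the arm or the gripper's body presses on something with over 40 N, if the wrist force passes 120 N, or if a joint passes its speed limit or range.

ROBOT

A 6-joint arm with a two-finger parallel gripper is mounted at the origin on the work surface. World frame = base frame: x ahead of the robot, y to its left, z up, the work surface at z = 0. Lengths are in mm, angles in rad, forces in N, time in s.
With the tool pointing down it reaches from about 350 to 775 mm from the base axis. Payload 7.3 kg.
Tool frame: the origin (TCP) lies on the mounting face of the last link; the fingertips stand 178 mm ahead of it and the grasp point (between the pads) lies 159 mm ahead of it; z points along the fingers, y is the line along which they close (so a half turn about z gives the same grasp; the last joint's range is limited). The gripper opens to 92 mm and grips with 3 to 60 N. Pads are 19 mm wide; open, the fingers measure 130 mm over their backs; the gripper's body (75 mm by 190 mm) begins 47 mm behind the grasp point.
Start: joints at [-1.294, 0.342, 1.524, -0, 1.275, -0.146], TCP at [215.435, -478.765, 404.741] pointing down, gripper open.
Joint ranges: [-2.53, 2.53], [-0.77, 2.02], [0.04, 2.7], [-1, 4.14], [0.28, 2.66], [-3.11, 3.11]. Speed limits (rad/s): [2.57, 2.57, 3.14, 3.14, 3.14, 3.14].

INTERFACE

Orientations are given as [roll, pitch, yaw] about the fixed x, y, z axes, in that order (R = Rz(yaw) Ry(pitch) Rx(roll)).
In Python, from plant import bot, vision gives the robot as it stands. The module is installed in compiled form; this text tells all that it offers.
- The arm moves only by the tool jog_arm, called after "Emit:" by a JSON object that holds its "fn" and its "kwargs". Schema: {"type":"object","properties":{"moves":{"type":"object","properties":{"deltas":{"type":"array","items":{"type":"array","items":{"type":"number"},"minItems":5,"maxItems":5},"minItems":1,"maxItems":5}},"additionalProperties":false,"required":["deltas"]},"only":{"type":"string"},"quiet":{"type":"boolean"},"lines":{"type":"string"}},"required":["moves"],"additionalProperties":false}. moves is an object whose key "deltas" holds a list of rows, 1 to 5 of them, each of 5 numbers: the finger opening in mm, then dx, dy, dz in mm, then a turn about the tool's z in rad; each row is the pose to reach, as a shift and turn from the pose commanded when the call began, along the tool's axes at that moment; what a row does not reach only later rows make up. A row lasts 1/8 s, in which the tool goes at most 62.5 mm and 0.188 rad, less where a joint would pass 70% of its speed; a pose out of reach is approached as far as the arm can. The fingers move at their own pace and stop on an object; the grip force is fixed at half the most. Time passes only in rows, so rows that do not move let the fingers close. The tool returns the time, the measured TCP pose, the force, the opening and the grip force at its end. only (a regular expression) keeps the lines of the reply that match it, lines (a string "A,B") keeps lines A to B, and quiet returns only ok. Input that does not fit is refused with a message, and nothing moves.
- bot.get_obs(): the state, without advancing time (a new reading comes with each control period).
- vision.capture(name): name is "scene" or "top" or "wrist"; returns a dict with "color" (480x640x3 uint8, red, green, blue), "K" (3x3 intrinsics, pixels), "R" (3x3) and "t" (3): a world point X has camera coordinates R X + t. Camera axes: x right, y down, z forward; pixel columns grow to the right and rows downward; lengths in mm; the calibration is good to about 2 mm. A picture is of the moment at which its call begins. There is no depth.
- bot.close_job(): hands the job in; it is judged then, once.
The state is a dict: "time": time; "joint_positions": joint angles; "dq": joint speeds; "tau": joint torques, N m; "tool_pos": TCP position; "tcp_rot": TCP orientation; "contact_force": force on the tool from outside, world axes, zero at the start; "moment": the same for the moment, N m; "grip_width": finger opening in mm; "finger_force": force on a finger pad.
Only numpy, scipy, OpenCV 4.12 (cv2) and the standard library are available. Lean on these libraries where they do the work, as an engineer would, in place of code of your own. Each camera call takes 0.05 s, during which the arm holds its last target. There are 200 camera calls.

## Working session

There is one attempt and no reset: what is moved stays moved. The work goes in short steps, Python scripts to look and compute and a tool call to move; the robot and the scene stay as the last step left them, time stands still between calls to the robot, and variables do not carry over. Pictures are saved under pics/ and viewed, at most 10 in all, crops included, and the job is handed in when it is done.

```bash
mkdir -p pics; cat > h.py <<'E'
import numpy as np, cv2
from plant import bot, vision
def snap(n, f):
    c=vision.capture(n); cv2.imwrite(f'pics/{f}.png', c['color'][:,:,::-1]); np.savez(f'pics/{f}.npz', **c); return c
def load(f): return dict(np.load(f'pics/{f}.npz'))
def proj(c,X):
    p=c['K']@(c['R']@np.asarray(X,float).reshape(-1,3).T+c['t'].reshape(3,1)); return (p[:2]/p[2]).T
def ray(c,uv):
    d=c['R'].T@np.linalg.inv(c['K'])@np.array([uv[0],uv[1],1.]); return -c['R'].T@c['t'].ravel(), d/np.linalg.norm(d)
def onz(c,uv,z):
    o,d=ray(c,uv); return o+d*(z-o[2])/d[2]
def tri(c1,u1,c2,u2):
    o1,d1=ray(c1,u1);o2,d2=ray(c2,u2)
    s=np.linalg.lstsq(np.c_[d1,-d2],o2-o1,rcond=None)[0]
    a,b=o1+s[0]*d1,o2+s[1]*d2; return (a+b)/2,np.linalg.norm(a-b)
E
python3 - <<'E'
from h import *
for n in('scene','top'):
    c=snap(n,n+'0'); print(n,c['K'].round(1).tolist(),c['R'].round(2).tolist(),(-c['R'].T@c['t'].ravel()).round())
print(bot.get_obs())
E
```

```text
scene [[456.7, 0.0, 321.9], [0.0, 456.7, 247.8], [0.0, 0.0, 1.0]] [[-0.88, 0.47, -0.01], [0.36, 0.68, -0.64], [-0.3, -0.57, -0.77]] [ 933.  703. 1075.]
top [[452.3, 0.0, 316.0], [0.0, 452.3, 247.6], [0.0, 0.0, 1.0]] [[0.03, -1.0, -0.0], [-1.0, -0.03, -0.05], [0.05, 0.0, -1.0]] [ 4.720e+02 -1.000e+00  1.235e+03]
{'time': 0.1, 'joint_positions': array([-1.29397918e+00,  3.42626261e-01,  1.52489066e+00,  4.56658517e-05,
        1.27538404e+00, -1.45999971e-01]), 'dq': array([-0.00018554, -0.00107648, -0.00102886,  0.00130595,  0.00187703,
       -0.00012628]), 'tau': array([ 1.65676120e-03, -4.32006490e+01, -2.44692779e+01,  7.19185523e-02,
        5.25902468e-02, -6.14501892e-05]), 'tool_pos': array([ 215.41863059, -478.64539049,  404.13896526]), 'tcp_rot': array([-3.14030462e+00, -2.33541056e-04,  4.22803639e-01]), 'contact_force': array([-0.22304536, -0.19059587, -0.38772139]), 'moment': array([-0.07898161,  0.0161645 ,  0.06127467]), 'finger_force': 0.0, 'grip_width': 91.84424105662204}
```

View pics/scene0.png

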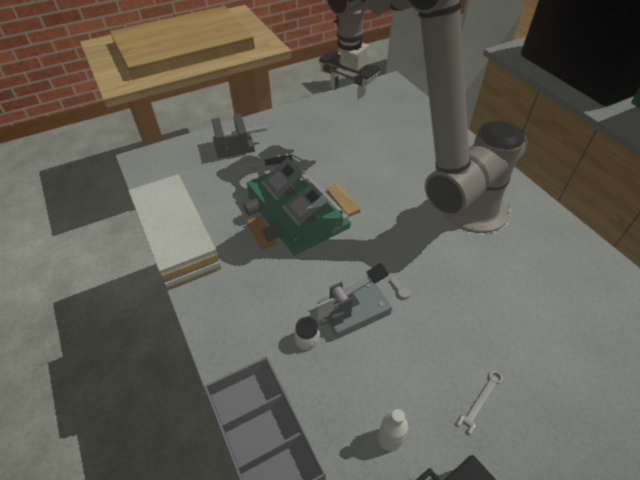

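View pics/top0.png

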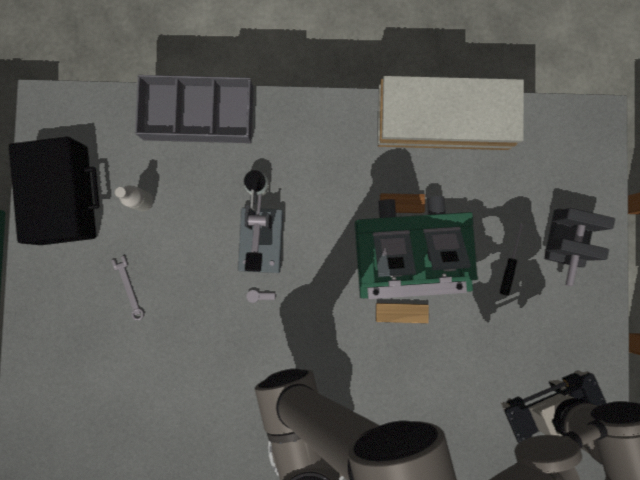

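The scene view shows the trimmer at about (298,210), with its two open covers, and the stand at about (355,305). In the top view the trimmer is at (416,255), with pads at about (396,262) and (450,255). The lever pad is at (254,262). I'll zoom in next to get exact pixels.

```bash
python3 - <<'E'
from h import *
t=load('top0')['color'][:,:,::-1]; s=load('scene0')['color'][:,:,::-1]
def cr(im,x,y,w,h,k=4): return cv2.resize(cv2.convertScaleAbs(im[y:y+h,x:x+w],alpha=1.5,beta=15),None,fx=k,fy=k,interpolation=cv2.INTER_CUBIC)
def grid(im,x,y,k,st=20):
    for X in range((x//st+1)*st,x+im.shape[1]//k,st):
        cv2.line(im,((X-x)*k,0),((X-x)*k,6),(0,255,255),1); cv2.putText(im,str(X),((X-x)*k-10,16),0,.35,(0,255,255),1)
    for Y in range((y//st+1)*st,y+im.shape[0]//k,st):
        cv2.line(im,(0,(Y-y)*k),(6,(Y-y)*k),(0,255,255),1); cv2.putText(im,str(Y),(8,(Y-y)*k+4),0,.35,(0,255,255),1)
    return im
a=[(t,350,180,130,125),(s,235,145,130,125)]
b=[(t,215,165,80,125),(s,295,250,130,100)]
A=np.hstack([grid(cr(*q,3),q[1],q[2],3) for q in a]); cv2.imwrite('pics/tr.png',A)
P=[grid(cr(*q,4),q[1],q[2],4) for q in b]; H=500
P=[cv2.copyMakeBorder(p,0,H-p.shape[0],0,0,0) for p in P]; B=np.hstack(P)[:,:800]; cv2.imwrite('pics/st.png',B)
# green mask
for n,im in(('top0',t),('scene0',s)):
    hsv=cv2.cvtColor(np.ascontiguousarray(im),cv2.COLOR_BGR2HSV); m=cv2.inRange(hsv,(60,90,25),(90,255,255)); m=cv2.morphologyEx(m,cv2.MORPH_OPEN,np.ones((3,3)))
    cs=max(cv2.findContours(m,0,2)[0],key=cv2.contourArea); print(n,cv2.contourArea(cs),cv2.approxPolyDP(cv2.convexHull(cs),3,True)[:,0].tolist(),cv2.minAreaRect(cs))
E
```

```text
top0 3497.5 [[471, 213], [474, 259], [435, 282], [361, 296], [358, 220]] ((415.7694091796875, 254.4635772705078), (77.89614868164062, 116.80046844482422), 85.98582458496094)
scene0 96.5 [[249, 182], [257, 184], [264, 201]] ((257.7807922363281, 190.5038604736328), (24.20680046081543, 6.753345966339111), 52.12501525878906)
```

View pics/tr.png

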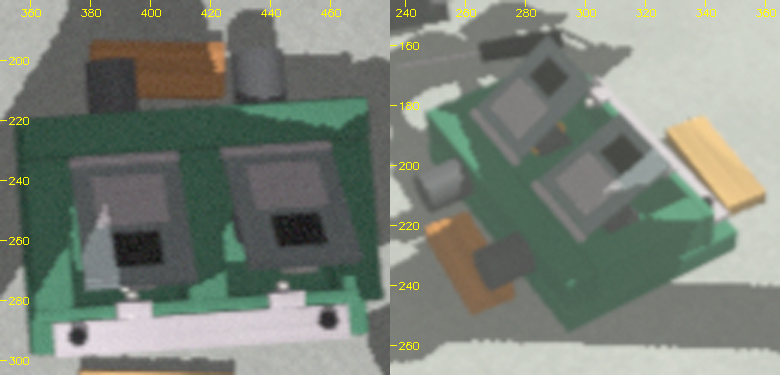

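View pics/st.png

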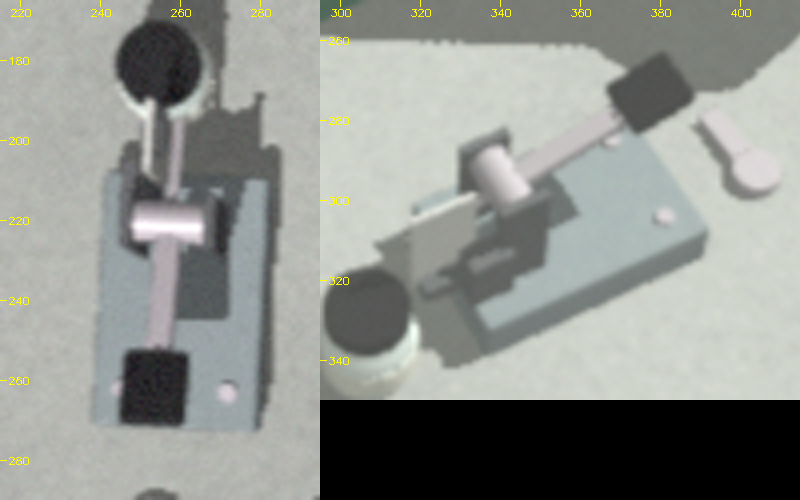

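The open covers, their pads and the stand show clearly. Pad pixels:

| Pad | Top view | Scene view |
|---|---|---|
| Left cover | (396,263) | (312,196) |
| Right cover | (450,256) | (288,170) |
| Lever | (254,262) | (377,272) |

Next I'll refine these with dark masks and triangulate.

```bash
cat >> h.py <<'E'
def pad(c,uv,thr,r=16):
    g=cv2.cvtColor(c['color'],cv2.COLOR_RGB2GRAY); u,v=map(int,uv); w=g[v-r:v+r+1,u-r:u+r+1]
    n,l,st,ce=cv2.connectedComponentsWithStats((w<thr).astype(np.uint8)); k=l[r,r]
    return ce[k]+[u-r,v-r], st[k,4], l[r,r]>0
E
python3 - <<'E'
from h import *
t,s=load('top0'),load('scene0')
for n,a,b in(('L',(396,263),(312,196)),('R',(450,256),(288,170)),('lev',(254,262),(377,272))):
    for c,u in((t,a),(s,b)):
        g=cv2.cvtColor(c['color'],cv2.COLOR_RGB2GRAY)[u[1]-3:u[1]+4,u[0]-3:u[0]+4].mean()
        print(n,g.round(),[(k,pad(c,u,g+k)[0].round(1).tolist(),pad(c,u,g+k)[1]) for k in(8,12,18)])
    X,e=tri(t,a,s,b); print(' tri hand',X.round(1),round(e,1))
P=lambda u,v,z:onz(t,(u,v),z)
h=[P(372,233,84),P(409,231,84),P(422,229,84),P(459,227.5,84)]; print('hinge edge',np.round(h,0).tolist())
d=h[0]-h[3]; print('yaw hinge',np.arctan2(-d[0],d[1]))
d=P(368,299,75)-P(472,293.5,75); print('yaw bar',np.arctan2(-d[0],d[1]))
d=P(356,219.5,75)-P(472,213,75); print('yaw far edge',np.arctan2(-d[0],d[1]),P(356,219.5,75),P(472,213,75),P(361,298,75))
print('stand base corners',[P(*q).round().tolist() for q in((241.5,207.5,40),(282,210,40),(280,272,40),(238.5,270,40))])
print('barrel ends z~113',P(248,220.5,115),P(267,221,115))
E
```

```text
L 12.0 [(8, [395.7, 262.5], np.int32(151)), (12, [395.7, 262.5], np.int32(163)), (18, [395.7, 262.5], np.int32(177))]
L 39.0 [(8, [311.8, 196.1], np.int32(88)), (12, [311.7, 196.0], np.int32(99)), (18, [311.7, 195.8], np.int32(114))]
 tri hand [ 495.6 -194.7  120.7] 1.2
R 10.0 [(8, [449.0, 256.2], np.int32(133)), (12, [449.1, 256.1], np.int32(154)), (18, [449.3, 256.2], np.int32(171))]
R 40.0 [(8, [287.6, 170.4], np.int32(82)), (12, [287.4, 170.1], np.int32(93)), (18, [287.4, 170.3], np.int32(112))]
 tri hand [ 515.2 -322.7  133.9] 3.5
lev 16.0 [(8, [253.2, 261.2], np.int32(240)), (12, [253.2, 261.3], np.int32(250)), (18, [253.2, 261.5], np.int32(272))]
lev 45.0 [(8, [377.2, 272.7], np.int32(227)), (12, [377.2, 272.7], np.int32(240)), (18, [377.3, 272.5], np.int32(255))]
 tri hand [487.5 151.8 143.3] 1.2
hinge edge [[572.0, -139.0, 84.0], [579.0, -233.0, 84.0], [586.0, -266.0, 84.0], [592.0, -360.0, 84.0]]
yaw hinge 0.09246003847976282
yaw bar 0.08209262877561375
yaw far edge 0.08529859986009103 [606.07467617 -97.73222303  75.        ] [ 631.57886691 -396.00565149   75.        ] [ 405.14888626 -115.50559194   75.        ]
stand base corners [[633.0, 204.0, 40.0], [630.0, 97.0, 40.0], [465.0, 96.0, 40.0], [467.0, 206.0, 40.0]]
barrel ends z~113 [591.14640356 174.12433371 115.        ] [591.27296787 126.80569023 115.        ]
```

```bash
cat > goal.py <<'E'
import sys,numpy as np
from plant import bot
from scipy.spatial.transform import Rotation as R
# usage: goal.py x y z yaw  (fingertip target) -> shift in tool axes, turn
x,y,z,w=map(float,sys.argv[1:5]); o=bot.get_obs(); r=R.from_euler('xyz',o['tcp_rot']); T=r.as_matrix()
tip=np.array(o['tool_pos'])+T[:,2]*178
a=(o['tcp_rot'][2]-w+np.pi)%(2*np.pi)-np.pi
print('t',round(o['time'],2),'tip',tip.round(1),'yaw',round(o['tcp_rot'][2],3),'shift',(T.T@(np.array([x,y,z])-tip)).round(1),'turn',round(a,3),'F',np.round(o['contact_force'],1),'q6',round(o['joint_positions'][5],2))
E
```

Emit:
{"fn": "jog_arm", "kwargs": {"moves": {"deltas":[[0,60,-3,0,-0.18],[0,120,-6,0,-0.36],[0,180,-9,0,-0.54],[0,240,-12,0,-0.72],[0,300,-15,0,-0.9]]}}}

```text
time: 0.72
tool_pos: [484.4, -340.8, 404.4]
tcp_rot: [-3.141, -0.0, 1.329]
contact_force: [0.4, -1.2, -0.1]
grip_width: 46.4
finger_force: 0.0
```

```bash
python3 goal.py 524 -320 170 1.658
```

```text
t 0.72 tip [ 484.3 -340.8  226.4] yaw 1.329 shift [29.7 33.6 56.4] turn -0.329 F [ 0.4 -1.2 -0.1] q6 -0.5
```

Emit:
{"fn": "jog_arm", "kwargs": {"moves": {"deltas":[[0,15,17,20,-0.17],[0,30,34,40,-0.33],[0,30,34,56,-0.33],[0,30,34,56,-0.33],[0,30,34,56,-0.33]]}}}

```text
time: 1.35
tool_pos: [522.6, -322.1, 349.5]
tcp_rot: [3.141, 0.001, 1.65]
contact_force: [0.2, -1.0, 0.3]
grip_width: 1.0
finger_force: 0.0
```

```bash
python3 goal.py 524 -320 140 1.658
python3 - <<'E'
from h import *
c=snap('scene','s1'); w=snap('wrist','w1'); t=snap('top','t1')
a=cv2.resize(c['color'][100:260,220:380],None,fx=2.5,fy=2.5); b=cv2.resize(w['color'],(533,400))[:, :400]
cv2.imwrite('pics/v1.png',np.hstack([a,b])[:,:,::-1])
E
```

```text
t 1.35 tip [ 522.7 -322.2  171.5] yaw 1.65 shift [ 2.1  1.5 31.5] turn -0.008 F [ 0.2 -1.   0.3] q6 -0.76
```

View pics/v1.png

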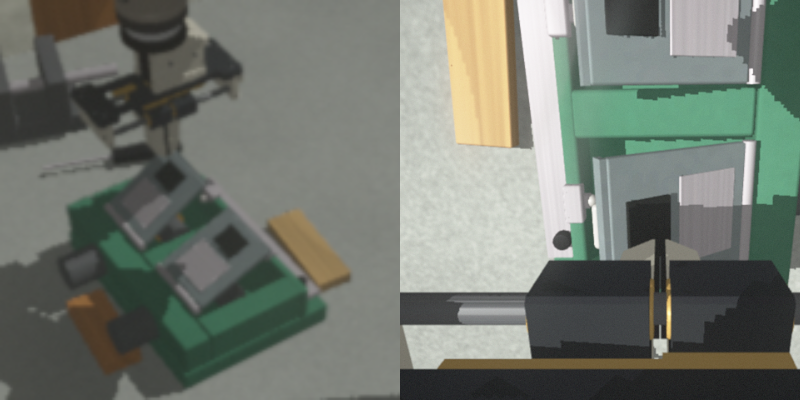

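The wrist view shows closed fingers over the right cover, with the press pad just behind the tips. The pad's corners are at about (272,240) and (324,234) in the full image, and the left cover's pad is at the top edge. Before pressing I'll check my model against these pixels.

```bash
python3 - <<'E'
from h import *
w=load('w1'); y=.087; X=np.array([np.cos(y),np.sin(y),0]);Y=np.array([-np.sin(y),np.cos(y),0]);Z=np.array([0,0,1.])
for n,H,th in(('L',np.array([568.5,-186,80]),.41),('R',np.array([580,-315.5,80]),.59)):
    u=-np.cos(th)*X+np.sin(th)*Z; m=np.sin(th)*X+np.cos(th)*Z
    for r in(100,70):
        for s in(20,-20): print(n,r,s,proj(w,H+u*r+m*7+s*Y).round())
g=cv2.cvtColor(w['color'],cv2.COLOR_RGB2GRAY)
print((g[0:60:6,230:330:6]).tolist()[3]); print(g[262,255:340:4].tolist()); print(g[200:270:4,300].tolist())
E
```

```text
L 100 20 [[231. -75.]]
L 100 -20 [[237.  33.]]
L 70 20 [[299. -64.]]
L 70 -20 [[301.  36.]]
R 100 20 [[265. 239.]]
R 100 -20 [[268. 316.]]
R 70 20 [[318. 229.]]
R 70 -20 [[318. 301.]]
[149, 148, 145, 76, 72, 73, 77, 68, 65, 59, 60, 52, 57, 51, 90, 143, 213]
[144, 137, 135, 133, 113, 46, 38, 42, 37, 43, 33, 31, 41, 48, 38, 39, 50, 36, 96, 93, 101, 114]
[137, 135, 136, 133, 133, 132, 135, 134, 133, 111, 49, 53, 41, 42, 42, 42, 38, 38]
```

The model agrees to about 5 mm: the trimmer sits about 4 mm further from the robot than I had it. I'll press the right cover along its arc.

Emit:
{"fn": "jog_arm", "kwargs": {"moves": {"deltas":[[0,2,5,25,-0.01],[0,2,0,37,-0.01],[0,2,-5,47,-0.01],[0,2,-10,58,-0.01],[0,2,-14,68,-0.01]]}}}

```text
time: 2.12
tool_pos: [508.7, -320.7, 280.5]
tcp_rot: [3.141, 0.001, 1.662]
contact_force: [0.1, -0.7, 0.6]
grip_width: 0.6
finger_force: 0.5
```

```bash
python3 goal.py 507.5 -323 87 1.658
```

```text
t 2.12 tip [ 508.8 -320.8  102.5] yaw 1.662 shift [-2.  -1.5 15.5] turn 0.004 F [ 0.1 -0.7  0.6] q6 -0.78
```

Emit:
{"fn": "jog_arm", "kwargs": {"moves": {"deltas":[[0,-1,-1,6,0],[0,-1,-1,10,0],[0,-1,-1,13,0],[0,-1,-1,15,0],[0,-1,-1,16,0]]}}}

```text
time: 2.75
tool_pos: [508.3, -321.6, 265.1]
tcp_rot: [3.141, 0.0, 1.663]
contact_force: [-3.7, 1.7, 10.2]
grip_width: 0.7
finger_force: 4.8
```

```bash
python3 goal.py 507.5 -323 87 1.658
python3 - <<'E'
from h import *
c=snap('scene','s2'); w=snap('wrist','w2')
a=cv2.resize(c['color'][100:260,220:380],None,fx=2.5,fy=2.5); b=cv2.resize(w['color'],(533,400))[:, :400]
cv2.imwrite('pics/v2.png',np.hstack([a,b])[:,:,::-1])
E
```

```text
t 2.75 tip [ 508.3 -321.7   87.1] yaw 1.663 shift [-1.3 -0.9  0.1] turn 0.005 F [-3.7  1.7 10.2] q6 -0.78
```

View pics/v2.png

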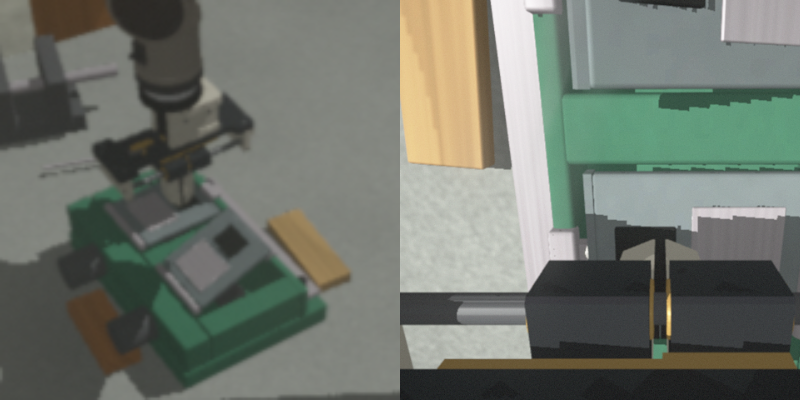

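The right cover is now almost flat, with the fingertips on its pad and 10 N on them. I'll press a little further to be sure the catch snaps.

Emit:
{"fn": "jog_arm", "kwargs": {"moves": {"deltas":[[0,0,0,2,0],[0,0,0,3,0],[0,0,0,4,0],[0,0,0,4,0]]}}}

```text
time: 3.35
tool_pos: [508.1, -321.4, 264.7]
tcp_rot: [3.14, 0.002, 1.663]
contact_force: [-9.7, 5.1, 28.1]
grip_width: 0.2
finger_force: 14.3
```

```bash
python3 goal.py 507.5 -323 87 1.658
```

```text
t 3.35 tip [ 508.4 -321.8   86.7] yaw 1.663 shift [-1.1 -1.  -0.3] turn 0.005 F [-9.7  5.1 28.1] q6 -0.78
```

28 N with no further travel at 86.7 mm, so it is shut. Next: lift, move over to the left cover, and look back at the right one.

Emit:
{"fn": "jog_arm", "kwargs": {"moves": {"deltas":[[0,0,0,-50,0],[0,10,0,-75,0],[0,70,0,-75,0],[0,129,0,-75,0],[0,129,0,-75,0]]}}}

```text
time: 3.98
tool_pos: [496.1, -189.7, 335.7]
tcp_rot: [-3.141, -0.001, 1.667]
contact_force: [-0.4, -1.6, -1.1]
grip_width: 0.7
finger_force: 0.0
```

```bash
python3 goal.py 506 -193 135 1.658
python3 - <<'E'
from h import *
c=snap('scene','s3'); w=snap('wrist','w3')
a=cv2.resize(c['color'][100:260,220:380],None,fx=2.5,fy=2.5); b=cv2.resize(w['color'],(533,400))[:, :400]
cv2.imwrite('pics/v3.png',np.hstack([a,b])[:,:,::-1])
E
```

```text
t 3.98 tip [ 496.  -189.5  157.7] yaw 1.667 shift [-4.5  9.7 22.7] turn 0.009 F [-0.4 -1.6 -1.1] q6 -0.61
```

View pics/v3.png

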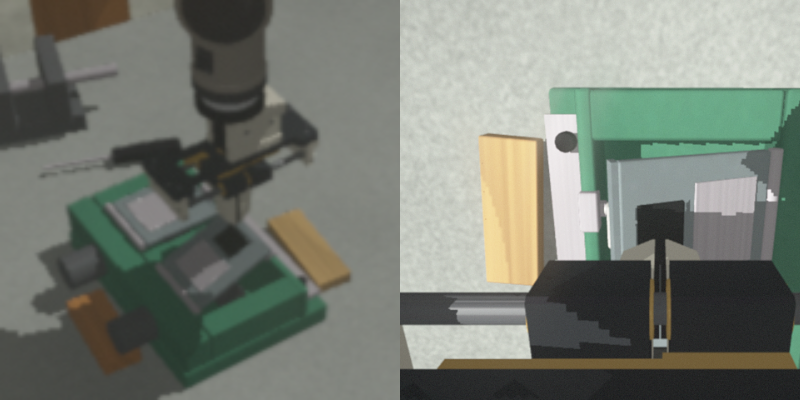

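The right cover lies flat, and the left cover's pad is right under the fingers, at panel (661,220). I'll press the left cover the same way.

Emit:
{"fn": "jog_arm", "kwargs": {"moves": {"deltas":[[0,-4,9,20,0],[0,-4,8,32,0],[0,-4,4,44,0],[0,-4,1,56,0],[0,-4,0,63,0]]}}}

```text
time: 4.7
tool_pos: [496.2, -197.2, 272.2]
tcp_rot: [-3.141, -0.0, 1.662]
contact_force: [-4.9, 1.2, 25.4]
grip_width: 0.8
finger_force: 13.2
```

```bash
python3 goal.py 495 -194 87 1.658
```

```text
t 4.7 tip [ 496.1 -197.2   94.2] yaw 1.662 shift [ 3.3 -0.8  7.2] turn 0.004 F [-4.9  1.2 25.4] q6 -0.61
```

Emit:
{"fn": "jog_arm", "kwargs": {"moves": {"deltas":[[0,0,-1,5,0],[0,0,-1,8,0],[0,0,-1,10,0],[0,0,-1,12,0],[0,0,-1,12,0]]}}}

```text
time: 5.32
tool_pos: [495.4, -197.0, 264.6]
tcp_rot: [3.14, 0.002, 1.663]
contact_force: [-12.2, 4.6, 35.2]
grip_width: 0.1
finger_force: 17.3
```

```bash
python3 goal.py 495 -194 87 1.658
```

```text
t 5.33 tip [ 495.7 -197.3   86.6] yaw 1.663 shift [ 3.4 -0.4 -0.4] turn 0.005 F [-12.2   4.6  35.2] q6 -0.61
```

Shut too: a hard stop at 86.6 mm with 35 N. I'll lift, travel high towards the lever, and check both covers.

Emit:
{"fn": "jog_arm", "kwargs": {"moves": {"deltas":[[0,0,0,-55,0],[0,20,1,-100,0],[0,80,4,-110,0.03],[0,140,7,-110,0.06],[0,200,10,-110,0.1]]}}}

```text
time: 5.95
tool_pos: [487.0, 4.6, 370.9]
tcp_rot: [3.14, 0.0, 1.561]
contact_force: [0.1, 0.6, -0.4]
grip_width: 0.2
finger_force: 0.0
```

Emit:
{"fn": "jog_arm", "kwargs": {"moves": {"deltas":[[0,60,4,0,0],[0,120,8,0,0],[0,147,8,0,0],[0,147,8,0,0],[0,147,8,0,0]]}}}

```text
time: 6.58
tool_pos: [496.4, 149.4, 370.5]
tcp_rot: [-3.141, 0.0, 1.563]
contact_force: [-0.5, -0.4, 0.4]
grip_width: 0.2
finger_force: 0.0
```

```bash
python3 goal.py 482 152 155 1.556
python3 - <<'E'
from h import *
c=snap('scene','s4'); w=snap('wrist','w4')
a=cv2.resize(c['color'][130:390,220:420],None,fx=2,fy=2); b=cv2.resize(w['color'],(693,520))[:, :400]
cv2.imwrite('pics/v4.png',np.hstack([a,b])[:,:,::-1])
t,s=load('top0'),load('scene0'); print(tri(t,(253.2,261.4),s,(377.2,272.6)))
E
```

```text
t 6.58 tip [496.4 149.3 192.5] yaw 1.563 shift [  2.6 -14.4  37.5] turn 0.007 F [-0.5 -0.4  0.4] q6 0.15
(array([488.64183716, 153.8948831 , 143.91333786]), np.float64(1.7831411532855157))
```

View pics/v4.png

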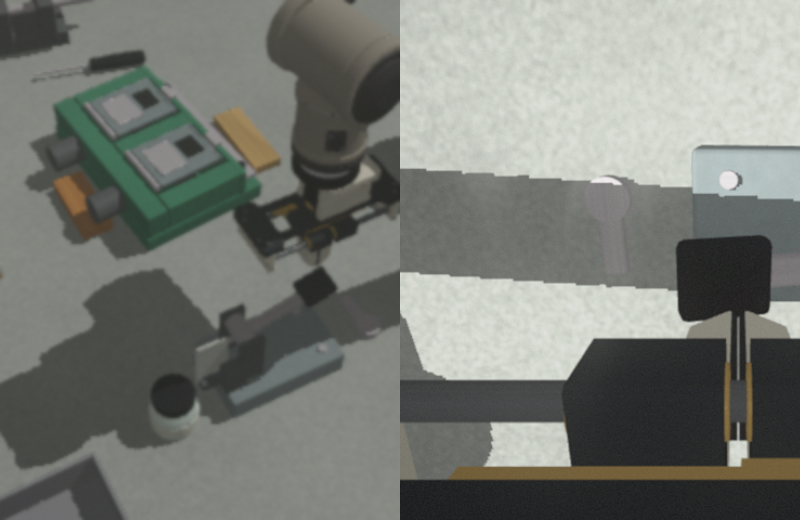

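Both covers lie flat and shut. The lever pad is in the wrist view, centred at about full-image (299,258). I'll triangulate it with the other views.

```bash
python3 - <<'E'
from h import *
w,t,s=load('w4'),load('top0'),load('scene0'); u,a,_=pad(w,(299,250),45,60); print(u,a)
print(tri(w,(299,258),t,(253.2,261.4)),tri(w,(299,258),s,(377.2,272.6)))
print(proj(w,[[488.6,153.9,144]]), onz(w,(299,258),144))
E
```

```text
[298.92774662 255.64170241] 6062
(array([489.65697608, 153.70205793, 141.52937195]), np.float64(0.4851403299454027)) (array([489.97627813, 156.43281376, 148.08293375]), np.float64(0.7412722784878547))
[[296.35672299 259.25428979]] [489.98624297 154.58188448 144.        ]
```

Emit:
{"fn": "jog_arm", "kwargs": {"moves": {"deltas":[[0,5,-9,30,0],[0,5,-9,45,0],[0,5,-9,55,0],[0,5,-9,62,0],[0,5,-9,66,0]]}}}

```text
time: 7.3
tool_pos: [487.6, 154.6, 305.0]
tcp_rot: [-3.141, 0.0, 1.562]
contact_force: [-5.2, 0.2, 6.0]
grip_width: 0.4
finger_force: 3.2
```

```bash
python3 goal.py 487 154 117 1.556
```

```text
t 7.3 tip [487.5 154.6 127. ] yaw 1.562 shift [-0.6 -0.5 10. ] turn 0.006 F [-5.2  0.2  6. ] q6 0.17
```

Emit:
{"fn": "jog_arm", "kwargs": {"moves": {"deltas":[[0,0,0,3,0],[0,0,0,6,0],[0,0,0,9,0],[0,0,0,10,0],[0,0,0,10,0]]}}}

```text
time: 7.92
tool_pos: [487.3, 154.7, 295.3]
tcp_rot: [-3.14, 0.0, 1.562]
contact_force: [-5.5, -0.2, 7.9]
grip_width: 0.7
finger_force: 4.0
```

```bash
python3 goal.py 487 154 117 1.556
python3 - <<'E'
from h import *
c=snap('scene','s5'); w=snap('top','t5')
a=cv2.resize(c['color'][250:350,290:390],None,fx=4,fy=4,interpolation=2); b=cv2.resize(w['color'][170:270,205:305],None,fx=4,fy=4,interpolation=2)
cv2.imwrite('pics/v5.png',cv2.convertScaleAbs(np.hstack([a,b])[:,:,::-1],alpha=1.8,beta=15))
E
```

```text
t 7.92 tip [487.  154.7 117.3] yaw 1.562 shift [-0.7 -0.   0.3] turn 0.006 F [-5.5 -0.2  7.9] q6 0.17
```

View pics/v5.png

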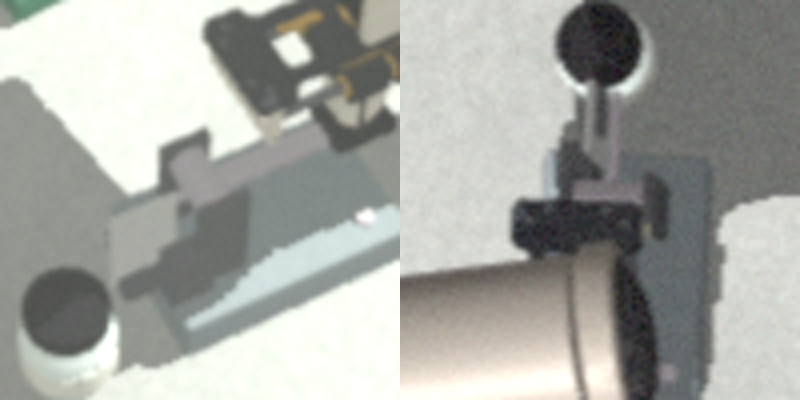

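The view shows the fingertips on the lever pad and the lever lowered. In the scene panel its top edge runs from about (195,168) to (315,128). I'll check that slope against the predicted lever angles.

```bash
python3 - <<'E'
from h import *
c=load('s5')
for q in(0,.1,.18,.26,.34,.52):
    b=.26-q; P=np.array([593,153,105.]); f=lambda r:P+[-r*np.cos(b),0,r*np.sin(b)]
    p=proj(c,[f(20),f(80)]); d=p[1]-p[0]; print(q,((p-[290,250])*4).round().tolist(),round(d[1]/d[0],3))
g=cv2.cvtColor(c['color'],cv2.COLOR_RGB2GRAY).astype(float)[250:350,290:390]
# lever's lower edge/upper edge: brightness steps along columns
for x in range(55,80,4): print(x*4,[(int(y*4),int(g[y,x])) for y in range(28,54,2)])
E
```

```text
0 [[229.0, 172.0], [308.0, 123.0]] -0.62
0.1 [[229.0, 174.0], [310.0, 129.0]] -0.555
0.18 [[229.0, 175.0], [310.0, 134.0]] -0.505
0.26 [[229.0, 176.0], [309.0, 140.0]] -0.454
0.34 [[229.0, 178.0], [308.0, 145.0]] -0.404
0.52 [[228.0, 181.0], [304.0, 159.0]] -0.287
220 [(112, 132), (120, 132), (128, 130), (136, 131), (144, 133), (152, 117), (160, 73), (168, 77), (176, 78), (184, 77), (192, 76), (200, 54), (208, 52)]
236 [(112, 132), (120, 133), (128, 131), (136, 132), (144, 127), (152, 77), (160, 78), (168, 79), (176, 80), (184, 71), (192, 55), (200, 52), (208, 51)]
252 [(112, 84), (120, 106), (128, 127), (136, 128), (144, 78), (152, 77), (160, 79), (168, 79), (176, 74), (184, 67), (192, 65), (200, 63), (208, 66)]
268 [(112, 59), (120, 91), (128, 90), (136, 90), (144, 81), (152, 78), (160, 79), (168, 74), (176, 68), (184, 67), (192, 67), (200, 68), (208, 68)]
284 [(112, 66), (120, 114), (128, 87), (136, 76), (144, 78), (152, 78), (160, 77), (168, 68), (176, 68), (184, 67), (192, 68), (200, 66), (208, 67)]
300 [(112, 114), (120, 104), (128, 76), (136, 79), (144, 79), (152, 76), (160, 69), (168, 66), (176, 67), (184, 66), (192, 67), (200, 67), (208, 67)]
316 [(112, 40), (120, 52), (128, 77), (136, 79), (144, 78), (152, 68), (160, 67), (168, 66), (176, 68), (184, 67), (192, 67), (200, 68), (208, 67)]
```

The lower edge slope is about -0.47 and the upper about -0.42. The prediction for level is -0.454, and the tip height and force also agree. I'll hand in while holding.

```bash
python3 -c "
from plant import bot
print(bot.get_obs()['contact_force']); print(bot.close_job())"
```

```text
[-5.76674399 -0.37220601  7.35531449]
the job is handed in; nothing more can be done
None
```

Both trimmer covers were pressed fully shut first, and I handed the job in while holding the lever level at its run position (fingertips 117 mm up, about 7.4 N), at about 8 s of the 48 s allowed; I judged level from height, force and lever slope because I could not clearly see the pointer tail between the ridges.

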